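Show the filter window to the camera with an inspection mirror

TASK

Lift the square inspection mirror out of its holder by the blue handle and hold it upright over the white spot of the inspection stand, with the middle of the glass at the height of the little camera's lens, turned so that the camera sees the orange window of the filter cube on the post reflected in the middle of the glass. Leave the camera arm where it is and do not disturb the loose things on the bench. Finish while still holding the mirror there, steady and touching nothing else.

Things in the scene. Friction and masses are not known exactly. Their poses are not given: they have to be found in the camera images.
- handle (a point): centre of the inspection mirror's blue handle, 88 mm straight above the middle of the mirror. The handle is a square bar 14 x 14 mm, 80 mm long, upright at the start; its flats face the x and y axes of this frame. Axes as for glass. The whole mirror weighs about 0.1 kg and is about 157 mm tall: a 54 x 54 x 8 mm black framed plate at the bottom, a thin neck, then the handle
- glass (a point): middle of the mirror glass (46 x 46 mm, silvery, on one side of the plate only, the back is black), 4 mm in front of the handle's axis. x points out of the glass, square to it; y along the plate; z up along the handle. The plate's lower edge is 27 mm below this point
- mirror: the inspection mirror; origin in the middle of the plate's lower edge, on the handle's axis; axes as for glass
- holder: grey holder fixed to the bench, 60 x 90 mm foot, 28 mm tall, origin at the centre of its underside. The mirror's plate stands in its slot (open at the top, about 10 mm wide, 58 mm long, 22 mm deep, floor 6 mm above the bench); lift the mirror straight up by at least 25 mm to clear it
- stand: grey and aluminium inspection stand fixed to the bench; origin on the bench under the white spot, z up. Its round hub is 140 mm wide and 20.5 mm tall; a fixed arm carries the post with the filter cube, a swivelling arm the camera; nothing stands above the hub
- spot (a point): the white spot (18 mm wide) on top of the hub, on the axis about which the camera arm swivels; 20.5 mm above the bench
- window (a point): middle of the orange round window of the black filter cube (37 x 34 x 40 mm, on a post, top 120 mm above the bench); the window faces the axis above the white spot, 150 mm from it, 100 mm above the bench
- lens (a point): middle of the lens of the little black camera on the swivelling arm (housing top 117 mm above the bench); the lens looks level at the axis above the white spot, 150 mm from it, 100 mm above the bench. Seen from above, the camera stands 50 to 110 degrees counter-clockwise from the cube round the spot; the arm turns stiffly and differs from start to start
- case: loose white lidded canister, 41 mm wide, 58 mm tall, origin at the centre of its underside; to be left alone
- green_cube: loose black filter cube with a blue window, 37 x 34 x 40 mm, origin at the centre of its underside; to be left alone
- cap: loose flat black dust cap, 37 mm wide, 12 mm tall, origin at the centre of its underside; to be left alone

How it is judged:
On the way:
1. the mirror is held by the gripper, lifted clear of its holder (contact force between the fingers and mirror above 1 N and height (world z) of mirror above 0.035 m and contact force between mirror and holder below 0.05 N), for 0.2 s.
At the end, for the whole second after the job is handed in: Gripped, touching neither stand nor holder; glass centre within 18 mm of the spot's axis and 13 mm of lens height, upright to 0.085 rad, still; lens and window lie in front of the glass and equally far to either side of its normal (to 19 mm, so reflected near its middle); lens moved under 10 mm (contact force between the fingers and mirror above 1 N and horizontal distance between glass and spot below 0.018 m and height (world z) of glass between 0.087 and 0.113 m and angle between glass's own z axis and vertical below 0.085 rad and x of each of lens, window in the frame of glass above 0.03 m and ((y of lens in the frame of glass between 0.032 and 0.058 m and y of window in the frame of glass between -0.058 and -0.032 m) or (y of lens in the frame of glass between 0.0385 and 0.0645 m and y of window in the frame of glass between -0.0645 and -0.0385 m) or (y of lens in the frame of glass between 0.045 and 0.071 m and y of window in the frame of glass between -0.071 and -0.045 m) or (y of lens in the frame of glass between 0.0515 and 0.0775 m and y of window in the frame of glass between -0.0775 and -0.0515 m) or (y of lens in the frame of glass between 0.058 and 0.084 m and y of window in the frame of glass between -0.084 and -0.058 m) or (y of lens in the frame of glass between 0.0645 and 0.0905 m and y of window in the frame of glass between -0.0905 and -0.0645 m) or (y of lens in the frame of glass between 0.071 and 0.097 m and y of window in the frame of glass between -0.097 and -0.071 m) or (y of lens in the frame of glass between 0.0775 and 0.1035 m and y of window in the frame of glass between -0.1035 and -0.0775 m) or (y of lens in the frame of glass between 0.084 and 0.11 m and y of window in the frame of glass between -0.11 and -0.084 m) or (y of lens in the frame of glass between 0.0905 and 0.1165 m and y of window in the frame of glass between -0.1165 and -0.0905 m) or (y of lens in the frame of glass between 0.097 and 0.123 m and y of window in the frame of glass between -0.123 and -0.097 m) or (y of lens in the frame of glass between 0.1035 and 0.1295 m and y of window in the frame of glass between -0.1295 and -0.1035 m) or (y of lens in the frame of glass between 0.11 and 0.136 m and y of window in the frame of glass between -0.136 and -0.11 m) or (y of lens in the frame of glass between 0.1165 and 0.1425 m and y of window in the frame of glass between -0.1425 and -0.1165 m) or (y of lens in the frame of glass between 0.123 and 0.149 m and y of window in the frame of glass between -0.149 and -0.123 m)) and contact force between mirror and stand below 0.05 N and contact force between mirror and holder below 0.05 N and linear speed of mirror below 0.03 m/s and distance of lens from where it was at the start of the episode below 0.01 m); the arm keeps its last pose, push and grip.
It fails at once if a loose bystander is disturbed (moved over 15 mm) (distance of any of case, green_cube, cap from where it was at the start of the episode above 0.015 m).
It fails at once if the camera is moved over 10 mm (distance of lens from where it was at the start of the episode above 0.01 m).
It also fails if it takes over 32 s, if anything falls off the work surface, if the arm or the gripper's body presses on something with over 40 N, if the wrist force passes 120 N, or if a joint passes its speed limit or range.

ROBOT

A 7-joint arm with a two-finger parallel gripper is mounted at the origin on a cart in front of the work surface, level with it; the furniture and walls round the work are solid. World frame = base frame: x ahead of the robot, y to its left, z up, the work surface at z = 0. Lengths are in m, angles in rad, forces in N, time in s.
With the tool pointing down it reaches from about 0.35 to 0.9 m from the base axis. Payload 8.1 kg.
Tool frame: the origin (TCP) lies midway between the tips of the shut fingers; the grasp point (between the pads) lies 19 mm behind it; z points along the fingers, y is the line along which they close (so a half turn about z gives the same grasp; the last joint's range is limited). The gripper opens to 92 mm and grips with 3 to 60 N. Pads are 19 mm wide; open, the fingers measure 130 mm over their backs; the gripper's body (75 mm by 190 mm) begins 47 mm behind the grasp point.
Start: joints at [-1.306, 0.434, 0.025, 1.573, -0.012, 1.134, -0.075], TCP at [0.225, 0.583, 0.227] pointing down, gripper open.
Joint ranges: [-2.62, 2.62], [-0.44, 2.09], [-1.27, 1.32], [0.08, 2.57], [-1.32, 4.46], [0.12, 2], [-2.74, 2.74]. Speed limits (rad/s): [2.22, 2.22, 3.01, 3.01, 3.14, 3.14, 3.14].

INTERFACE

Orientations are given as a rotation vector (axis times angle).
In Python, from cell import observe, get_image, camera_model, sign_off, recognise, silhouettes gives the robot as it stands.
- The arm moves only by the tool apply_moves, never from a script. Its argument "motion" is a list of rows, each an object of numbers: "x", "y", "z": the shift along the world's x, y, z in cm; "yaw": the turn about the world's z in degrees; "hand": the opening, from -1 (shut) to 1 (fully open), so that 0 is half open. In form: [{"x": .., "y": .., "z": .., "yaw": .., "hand": ..}, ...]. A call has 1 to 10 rows; each row is the pose to reach, as a shift and turn from the pose commanded when the call began; what a row does not reach only later rows make up. A row lasts 1/8 s, in which the tool goes at most 62.5 mm and 10.7 degrees, less where a joint would pass 70% of its speed; a pose out of reach is approached as far as the arm can. A call with a gripper value outside its range is refused whole. The fingers move at their own pace and stop on an object; "newtons" is the grip in N (left out, the last holds). Time passes only in rows, so rows that repeat a pose let the fingers close. It gives the time, the measured TCP pose, the force, the opening and the grip force at its end, in the units of the state.
- observe(): the state, without advancing time (a new reading comes with each control period).
- get_image(name): name is "side" or "top"; returns the picture (420x560x3 uint8, blue, green, red); there is no depth.
- camera_model(name): a dict with "camera_matrix" (3x3 intrinsics, pixels), "T" (4x4, takes a point from camera to world coordinates). Camera axes: x right, y up, looking along -z (the intrinsics and any distortion apply to the point x, -y, -z); pixel columns grow to the right and rows downward; lengths in m; the calibration is good to about 2 mm. A picture is of the moment at which its call begins. camera_model takes no time and is no camera call.
- sign_off(): hands the job in; it is judged then, once.
Trained networks look in the newest picture that a camera, given by its name, has taken for a name from the list of things; names that differ only in an ending like _2 or _b are one class to them, and where a whole thing is asked for, a point or a joint stands for the part that bears it (a point fixed in the world has none). Each returns a list of dicts, best first, with "p" (0 to 1); they miss things now and then, are a little off and sometimes report something else, mostly with a low value. They report only what shows in the picture. A call takes as long as a camera call.
- recognise(query, camera): "rect" ([left, top, right, bottom] in pixels, round what is visible of it).
- silhouettes(query, camera): "mask" (420x560 bool, what is visible of it) and "rect" ([left, top, right, bottom] in pixels, round what is visible of it).
The state is a dict: "clock": time; "joints": joint angles; "dq": joint speeds; "joint_efforts": joint torques, N m; "position": TCP position; "ee_rot": TCP orientation; "force": force on the tool from outside, world axes, zero at the start; "ft_torque": the same for the moment, N m; "width": opening from 0.0 (shut) to 1.0 (fully open); "gripper_force": force on a finger pad.
Only numpy, scipy, OpenCV 4.12 (cv2) and the standard library are available. Lean on these libraries where they do the work, as an engineer would, in place of code of your own. Each camera call takes 0.05 s, during which the arm holds its last target. There are 200 camera calls.

## Working session

There is one attempt and no reset: what is moved stays moved. The work goes in short steps, Python scripts to look and compute and a tool call to move; the robot and the scene stay as the last step left them, time stands still between calls to the robot, and variables do not carry over. Pictures are saved under pics/ and viewed, at most 10 in all, crops included, and the job is handed in when it is done.

Besides the shell and the picture viewer there is one more tool, called in YAML: its name, and indented under it one key for each argument. apply_moves: Moves the arm, as the interface text tells. Its arguments: {"type":"object","properties":{"motion":{"type":"array","items":{"type":"object","properties":{"x":{"type":"number"},"y":{"type":"number"},"z":{"type":"number"},"yaw":{"type":"number"},"hand":{"type":"number"}}}},"newtons":{"type":"number"}},"required":["motion"]}

```bash
mkdir -p pics
python3 - <<'E'
from cell import *
import cv2,numpy as np
for c in("side","top"):
    im=get_image(c); cv2.imwrite(f"pics/{c}0.png",im)
    m=camera_model(c); print(c,np.round(m["camera_matrix"],1).tolist(),np.round(m["T"],3).tolist(),[k for k in m])
    for q in("handle","glass","holder","spot","window","lens","case","green_cube","cap"):
        print(q,[(np.round(r["rect"]).tolist(),round(r["p"],2)) for r in recognise(q,c)[:2]])
s=observe();print(s["clock"],s["position"],s["ee_rot"],s["width"])
E
```

```text
side [[396.0, 0.0, 280.1], [0.0, 396.0, 210.1], [0.0, 0.0, 1.0]] [[0.881, 0.288, -0.377, 0.186], [-0.474, 0.548, -0.69, -0.4], [0.008, 0.786, 0.618, 0.643], [0.0, 0.0, 0.0, 1.0]] ['camera_matrix', 'T']
handle [([224.0, 148.0, 235.0, 204.0], 0.59)]
glass []
holder [([218.0, 186.0, 246.0, 212.0], 0.85)]
spot [([274.0, 236.0, 427.0, 369.0], 0.68)]
window [([275.0, 233.0, 433.0, 369.0], 0.77)]
lens [([369.0, 305.0, 432.0, 376.0], 0.94)]
case [([261.0, 152.0, 277.0, 177.0], 0.78), ([276.0, 234.0, 430.0, 370.0], 0.58)]
green_cube [([296.0, 183.0, 306.0, 200.0], 0.52)]
cap [([202.0, 236.0, 217.0, 253.0], 0.66)]
top [[417.0, 0.0, 279.8], [0.0, 417.0, 210.3], [0.0, 0.0, 1.0]] [[-0.011, 0.992, -0.122, 0.401], [-1.0, -0.012, -0.004, 0.219], [-0.005, 0.122, 0.992, 1.021], [0.0, 0.0, 0.0, 1.0]] ['camera_matrix', 'T']
handle [([187.0, 220.0, 212.0, 241.0], 0.48), ([389.0, 181.0, 470.0, 205.0], 0.2)]
glass [([185.0, 223.0, 214.0, 239.0], 0.49)]
holder [([185.0, 213.0, 225.0, 252.0], 0.69)]
spot [([324.0, 152.0, 470.0, 243.0], 0.68), ([162.0, 159.0, 184.0, 179.0], 0.18)]
window [([321.0, 148.0, 468.0, 245.0], 0.87), ([182.0, 213.0, 225.0, 251.0], 0.41)]
lens [([390.0, 179.0, 469.0, 202.0], 0.78)]
case [([162.0, 157.0, 184.0, 181.0], 0.77)]
green_cube [([227.0, 153.0, 241.0, 171.0], 0.84)]
cap [([250.0, 268.0, 264.0, 285.0], 0.58), ([185.0, 220.0, 210.0, 237.0], 0.41)]
1.0 [0.22476701 0.58319337 0.22673712] [5.74558609e-01 3.08855487e+00 3.78748007e-05] 0.9974736695857307
```

Run:
```python
import cv2
t=cv2.imread("pics/top0.png");s=cv2.imread("pics/side0.png")
cv2.imwrite("pics/a.png",cv2.resize(t[130:300,150:480],(792,408),interpolation=cv2.INTER_CUBIC))
cv2.imwrite("pics/b.png",cv2.resize(s[130:385,190:450],(612,600),interpolation=cv2.INTER_CUBIC))
```

```text
(no output)
```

View pics/a.png

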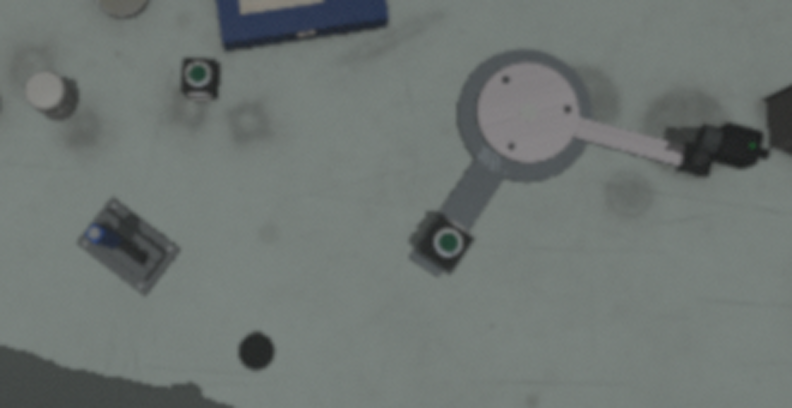

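View pics/b.png

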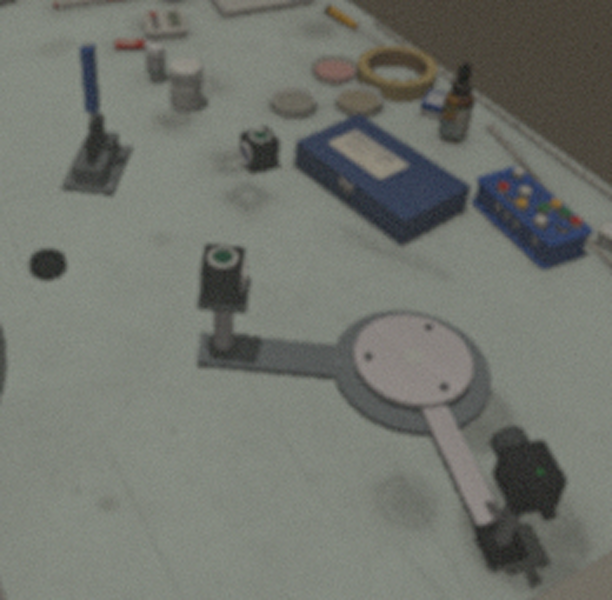

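```bash
cat > h.py <<'E'
import numpy as np
from cell import *
def ray(c,u,v):
    m=camera_model(c);K=m["camera_matrix"];T=m["T"]
    d=np.linalg.inv(K)@[u,v,1];d=T[:3,:3]@[d[0],-d[1],-d[2]];return T[:3,3],d
def atz(c,u,v,z):
    o,d=ray(c,u,v);return o+d*(z-o[2])/d[2]
def proj(c,p):
    m=camera_model(c);q=np.linalg.inv(m["T"])@np.append(p,1);q=np.array([q[0],-q[1],-q[2]]);q=m["camera_matrix"]@q;return q[:2]/q[2]
def tri(a,b):
    A=[];y=[]
    for c,u,v in(a,b):
        o,d=ray(c,u,v);d/=np.linalg.norm(d);P=np.eye(3)-np.outer(d,d);A.append(P);y.append(P@o)
    return np.linalg.solve(sum(A),sum(y)),[np.round(proj(c,np.linalg.solve(sum(A),sum(y)))-[u,v],1) for c,u,v in (a,b)]
E
python3 - <<'E'
from h import *
import cv2
for n,c,box in(("top","top",(175,205,235,260)),("side","side",(205,140,265,220))):
    pass
t=cv2.imread("pics/top0.png")[205:260,175:235];s=cv2.imread("pics/side0.png")[140:220,205:265]
f=lambda a,k:cv2.resize(a,None,fx=k,fy=k,interpolation=cv2.INTER_CUBIC)
a=f(t,7);b=f(s,6)
o=np.zeros((490,790,3),np.uint8);o[:385,:420]=a;o[:480,425:785]=b
cv2.imwrite("pics/c.png",np.clip(o*1.6,0,255).astype(np.uint8))
A=lambda x,y:(x/2.4+150,y/2.4+130)
B=lambda x,y:(x/(612/260)+190,y/(600/255)+130)
hub=atz("top",*A(527,112),.0205);print("hub",hub,atz("side",*B(414,360),.0205))
cube=atz("top",*A(448,242),.12);print("cube top",cube,atz("side",*B(222,257),.12))
print("cam dot",atz("top",*A(752,146),.117),atz("side",*B(540,471),.117))
print("handle top",tri(("top",*A(95,232)),("side",*B(89,46))))
for p in((113,197),(180,247),(146,294),(78,242)):print("holder",atz("top",*A(*p),.006))
for p in((575,120),(575,135),(680,148),(680,165)):print("arm",atz("top",*A(*p),.015))
print("cap",atz("top",*A(256,351),.012),"case",atz("top",*A(45,91),.058),"gc",atz("top",*A(198,73),.04))
E
```

```text
hub [0.60415333 0.00286957 0.0205    ] [ 0.60646913 -0.00223951  0.0205    ]
cube top [0.46569644 0.09993497 0.12      ] [0.46803282 0.09875449 0.12      ]
cam dot [ 0.55039051 -0.18026716  0.117     ] [ 0.55499762 -0.17998978  0.117     ]
handle top (array([0.4773017 , 0.40847774, 0.1609501 ]), [array([ 0.4, -1.1]), array([-1. ,  0.1])])
holder [0.52400372 0.42574082 0.006     ]
holder [0.47203609 0.35697298 0.006     ]
holder [0.42492787 0.3911106  0.006     ]
holder [0.47834831 0.46076847 0.006     ]
arm [ 0.59635566 -0.04691904  0.015     ]
arm [ 0.5808322  -0.04624155  0.015     ]
arm [ 0.56611251 -0.15219932  0.015     ]
arm [ 0.54865769 -0.15121385  0.015     ]
cap [0.3669877  0.27989489 0.012     ] case [0.6234534  0.48340456 0.058     ] gc [0.64409952 0.33510001 0.04      ]
```

View pics/c.png

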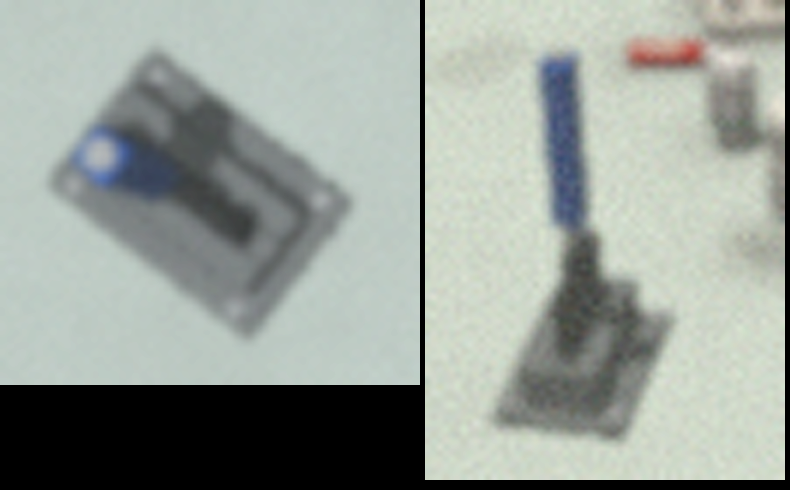

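Run:
```python
from h import *
import cv2
C=np.array([.4755,.4085,0])
def box(cx,sx,sy,z0,z1,a):
    c,s=np.cos(a),np.sin(a)
    return [C+np.array([c*x-s*y,s*x+c*y,z]) for x,y in((-sx/2,-sy/2),(sx/2,-sy/2),(sx/2,sy/2),(-sx/2,sy/2)) for z in(z0,z1)]
E=[(0,1),(2,3),(4,5),(6,7),(0,2),(2,4),(4,6),(6,0),(1,3),(3,5),(5,7),(7,1)]
out=[]
for a in(53,143):
  row=np.zeros((400,790,3),np.uint8);x0=0
  for c,(l,t,r,b) in(("top",(175,205,235,260)),("side",(205,140,265,220))):
    k=6.5 if c=="top" else 5
    im=cv2.resize(cv2.imread(f"pics/{c}0.png")[t:b,l:r],None,fx=k,fy=k,interpolation=cv2.INTER_CUBIC)
    im=np.clip(im*1.7,0,255).astype(np.uint8)
    A=np.radians(a)
    for sx,sy,z0,z1,col,aa in((.054,.008,.006,.060,(0,0,255),A),(.014,.014,.083,.163,(0,255,255),A),(.09,.06,0,.006,(0,255,0),np.radians(53))):
      p=[((proj(c,q)-[l,t]+.5)*k).astype(int).tolist() for q in box(0,sx,sy,z0,z1,aa)]
      for i,j in E: cv2.line(im,p[i],p[j],col,1)
    row[:im.shape[0],x0:x0+im.shape[1]]=im[:400,:790-x0];x0+=im.shape[1]+5
  out.append(row)
cv2.imwrite("pics/d.png",cv2.resize(np.vstack(out),(592,600),interpolation=cv2.INTER_AREA))
```

```text
(no output)
```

View pics/d.png

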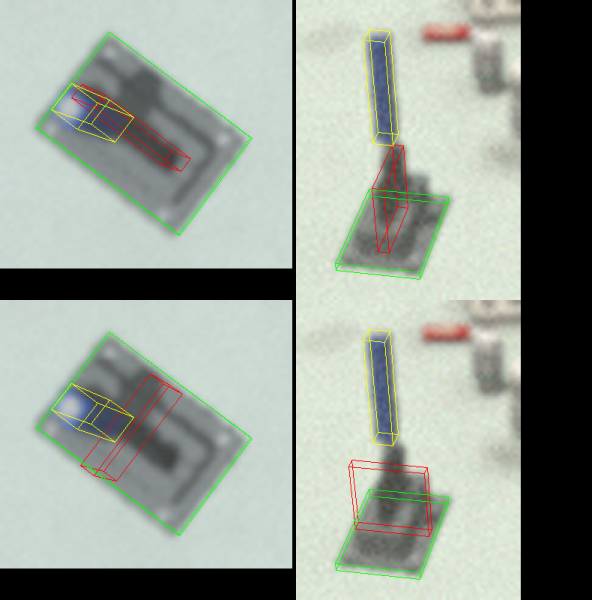

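apply_moves:
  motion:
    - {"x": 5, "y": -3.5, "yaw": -4, "hand": 1}
    - {"x": 10, "y": -7, "yaw": -8, "hand": 1}
    - {"x": 15, "y": -10.5, "yaw": -12, "hand": 1}
    - {"x": 20.2, "y": -14, "yaw": -16, "hand": 1}
    - {"x": 25.1, "y": -17.5, "yaw": -16, "hand": 1}
    - {"x": 25.1, "y": -17.5, "yaw": -16, "hand": 1}
    - {"x": 25.1, "y": -17.5, "yaw": -16, "hand": 1}
  newtons: 15

```text
schema error: expected keys x, y, z, yaw, hand
```

Run:
```python
from h import *
import cv2
f=lambda a,k:cv2.resize(a,None,fx=k,fy=k,interpolation=cv2.INTER_CUBIC)
t=get_image("top")[160:300,140:260];s=get_image("side")[90:230,165:285]
cv2.imwrite("pics/e.png",np.hstack([f(t,3.3),f(s,3.3)]))
o=observe();print(o["position"],o["ee_rot"],o["clock"],o["joints"])
```

```text
[0.22477233 0.58318944 0.2267388 ] [5.74694910e-01 3.08856519e+00 4.64190101e-05] 1.1 [-1.3055623   0.43449479  0.02499406  1.57321601 -0.01159731  1.13399593
 -0.07512326]
```

View pics/e.png

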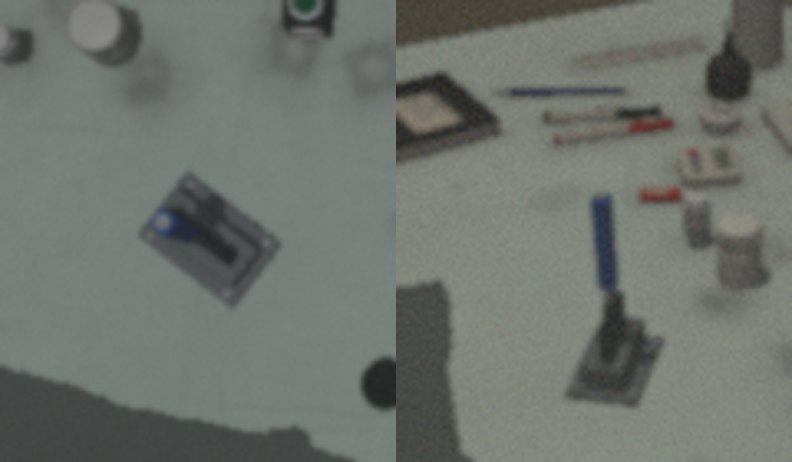

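The move was refused because every row needs all five keys, so the picture shows the scene unchanged: mirror still in its holder, handle top at about (165,222) in the left crop. I'll resend it in full.

apply_moves:
  motion:
    - {"x": 5, "y": -3.5, "z": 0, "yaw": -4, "hand": 1}
    - {"x": 10, "y": -7, "z": 0, "yaw": -8, "hand": 1}
    - {"x": 15, "y": -10.5, "z": 0, "yaw": -12, "hand": 1}
    - {"x": 20.2, "y": -14, "z": 0, "yaw": -16, "hand": 1}
    - {"x": 25.1, "y": -17.5, "z": 0, "yaw": -16, "hand": 1}
    - {"x": 25.1, "y": -17.5, "z": 0, "yaw": -16, "hand": 1}
    - {"x": 25.1, "y": -17.5, "z": 0, "yaw": -16, "hand": 1}
  newtons: 15

```text
clock: 1.98
position: [0.4754, 0.4085, 0.2266]
ee_rot: [-0.999, -2.978, -0.0]
force: [-0.8, -0.4, 0.7]
width: 1.002
gripper_force: 0.0
```

Run:
```python
from h import *
import cv2
f=lambda a,k:cv2.resize(a,None,fx=k,fy=k,interpolation=cv2.INTER_CUBIC)
t=get_image("top")[160:300,140:260];s=get_image("side")[90:230,165:285]
cv2.imwrite("pics/f.png",np.hstack([f(t,3.3),f(s,3.3)]))
o=observe();print(o["position"],o["ee_rot"],o["clock"],o["joints"],o["force"])
```

```text
[0.47431433 0.40961276 0.22667384] [-9.94947658e-01 -2.97889538e+00 -5.69645072e-04] 2.075 [-0.90664277  0.43718271  0.16026981  1.57736064 -0.07576359  1.13319685
  0.19703768] [0.02018712 1.13950293 0.56208257]
```

View pics/f.png

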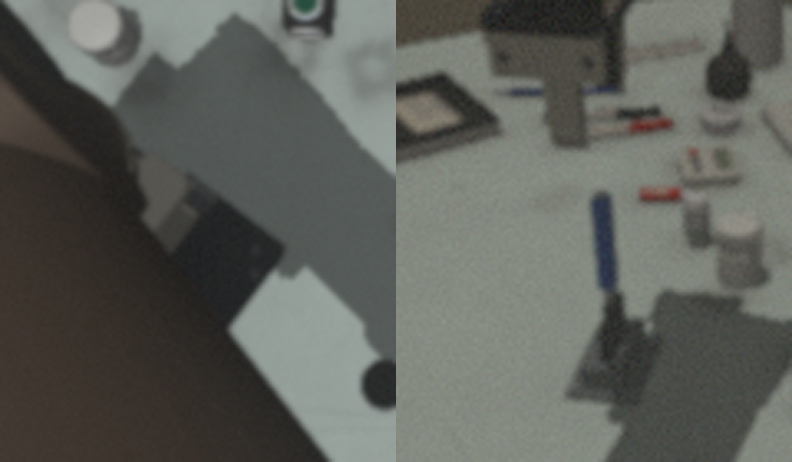

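The gripper is above the upright handle, whose top is at about (601,195) in the right crop, with the fingers spanning along the plate. Next: go down and close.

apply_moves:
  motion:
    - {"x": 0, "y": 0, "z": -5, "yaw": 0, "hand": 1}
    - {"x": 0, "y": 0, "z": -10, "yaw": 0, "hand": 1}
    - {"x": 0, "y": 0, "z": -12, "yaw": 0, "hand": 1}
    - {"x": 0, "y": 0, "z": -12, "yaw": 0, "hand": 0}
    - {"x": 0, "y": 0, "z": -12, "yaw": 0, "hand": -1}
    - {"x": 0, "y": 0, "z": -12, "yaw": 0, "hand": -1}
    - {"x": 0, "y": 0, "z": -12, "yaw": 0, "hand": -1}
    - {"x": 0, "y": 0, "z": -12, "yaw": 0, "hand": -1}
    - {"x": 0, "y": 0, "z": -12, "yaw": 0, "hand": -1}
  newtons: 15

```text
clock: 3.2
position: [0.4758, 0.4082, 0.1069]
ee_rot: [0.999, 2.978, 0.0]
force: [0.9, 0.3, -0.3]
width: 0.397
gripper_force: 0.0
```

apply_moves:
  motion:
    - {"x": 0, "y": 0, "z": 0, "yaw": 0, "hand": -1}
    - {"x": 0, "y": 0, "z": 0, "yaw": 0, "hand": -1}
    - {"x": 0, "y": 0, "z": 0, "yaw": 0, "hand": -1}
    - {"x": 0, "y": 0, "z": 0, "yaw": 0, "hand": -1}
    - {"x": 0, "y": 0, "z": 0, "yaw": 0, "hand": -1}
  newtons: 20

```text
clock: 3.82
position: [0.4762, 0.4089, 0.107]
ee_rot: [0.998, 2.978, 0.002]
force: [3.5, 4.5, -1.8]
width: 0.155
gripper_force: 19.9
```

apply_moves:
  motion:
    - {"x": 0.05, "y": 0.1, "z": 1.5, "yaw": 0, "hand": -1}
    - {"x": 0.05, "y": 0.1, "z": 4, "yaw": 0, "hand": -1}
    - {"x": 0.05, "y": 0.1, "z": 7, "yaw": 0, "hand": -1}
    - {"x": 0.05, "y": 0.1, "z": 10, "yaw": 0, "hand": -1}
    - {"x": 0.05, "y": 0.1, "z": 13, "yaw": 0, "hand": -1}
    - {"x": 0.05, "y": 0.1, "z": 14, "yaw": 0, "hand": -1}
    - {"x": 0.05, "y": 0.1, "z": 14, "yaw": 0, "hand": -1}

```text
clock: 4.7
position: [0.476, 0.4088, 0.2464]
ee_rot: [-0.999, -2.978, 0.001]
force: [0.6, -0.9, -1.3]
width: 0.152
gripper_force: 20.0
```

Run:
```python
from h import *
import cv2
f=lambda a,k:cv2.resize(a,None,fx=k,fy=k,interpolation=cv2.INTER_CUBIC)
s=get_image("side")[40:240,165:345]
cv2.imwrite("pics/g.png",f(s,3))
o=observe();print(o["position"],o["ee_rot"],o["clock"],o["gripper_force"],o["force"])
print([(r["rect"],r["p"]) for r in recognise("glass","side")],[(r["rect"],r["p"]) for r in recognise("mirror","side")])
```

```text
[0.47569966 0.40861766 0.24561013] [-9.98677401e-01 -2.97774338e+00  2.73810976e-03] 4.75 19.997963905334473 [-0.32775012  0.29571663 -1.54841249]
[([218.0, 118.5, 230.5, 158.1], 0.77), ([273.7, 233.6, 427.2, 370.2], 0.34)] [([222.7, 123.6, 232.7, 160.9], 0.85)]
```

View pics/g.png

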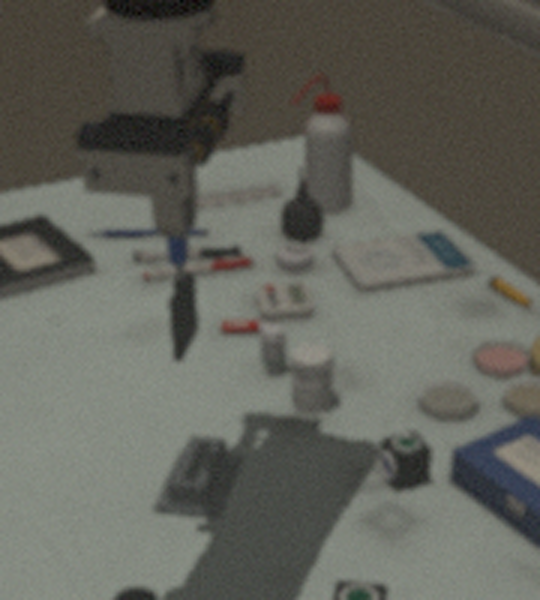

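The held plate is visible below the gripper at about (183,315) in the crop, and the face towards this camera is plain dark. So the glass most likely faces the other way, at about 143°. I'll carry it over the hub turned by +56° and check that there.

apply_moves:
  motion:
    - {"x": 1, "y": -3, "z": 0.5, "yaw": 5, "hand": -1}
    - {"x": 2.5, "y": -8, "z": 0.5, "yaw": 11, "hand": -1}
    - {"x": 4, "y": -13, "z": 0.5, "yaw": 18, "hand": -1}
    - {"x": 5.8, "y": -18, "z": 0.5, "yaw": 25, "hand": -1}
    - {"x": 7.5, "y": -23, "z": 0.5, "yaw": 32, "hand": -1}
    - {"x": 9, "y": -28, "z": 0.5, "yaw": 39, "hand": -1}
    - {"x": 10.6, "y": -33, "z": 0.5, "yaw": 46, "hand": -1}
    - {"x": 12, "y": -37, "z": 0.5, "yaw": 52, "hand": -1}
    - {"x": 13, "y": -40, "z": 0.5, "yaw": 55, "hand": -1}
    - {"x": 13.3, "y": -40.7, "z": 0.5, "yaw": 56, "hand": -1}

```text
clock: 6.1
position: [0.609, -0.0008, 0.2505]
ee_rot: [0.511, -3.098, 0.002]
force: [-0.2, -0.5, -1.3]
width: 0.151
gripper_force: 20.0
```

apply_moves:
  motion:
    - {"x": 0, "y": 0, "z": 0, "yaw": 0, "hand": -1}
    - {"x": 0, "y": 0, "z": 0, "yaw": 0, "hand": -1}
    - {"x": 0, "y": 0, "z": 0, "yaw": 0, "hand": -1}

```text
clock: 6.48
position: [0.609, 0.0038, 0.2517]
ee_rot: [0.519, -3.098, -0.001]
force: [0.3, 0.0, -0.6]
width: 0.154
gripper_force: 20.0
```

Run:
```python
from h import *
import cv2
f=lambda a,k:cv2.resize(a,None,fx=k,fy=k,interpolation=cv2.INTER_CUBIC)
s=get_image("side")[100:385,210:450];cv2.imwrite("pics/h0.png",s)
cv2.imwrite("pics/h.png",f(s,2.1))
o=observe();print(o["position"],o["ee_rot"],o["clock"],o["gripper_force"],o["force"],o["joints"])
print([(r["rect"],r["p"]) for r in recognise("glass","side")])
# hub fit from first pictures: light disk
for c,(l,t,r,b) in(("top",(335,145,405,210)),("side",(325,255,410,320))):
    im=cv2.imread(f"pics/{c}0.png");g=im[t:b,l:r].astype(float);m=(g[...,2]-g[...,1]>-2).astype(np.uint8)
    m=cv2.morphologyEx(m,cv2.MORPH_OPEN,np.ones((7,7)))
    k=max(cv2.findContours(m,0,1)[0],key=cv2.contourArea);h=cv2.convexHull(k)
    P=np.array([atz(c,*(q[0]+[l,t]),.0205)[:2] for q in h],np.float32);print(c,cv2.minEnclosingCircle(P),cv2.fitEllipse(P))
```

```text
[0.60906794 0.00346969 0.25177431] [-5.18720799e-01  3.09844258e+00  5.69944005e-04] 6.525 19.99793976545334 [ 0.23125457  0.05867141 -0.77770919] [-0.16502441  0.38893168  0.1019088   1.58390967 -0.04228888  1.17089891
  1.84833938]
[([361.6, 163.2, 390.1, 242.7], 0.71)]
top ((0.5994933843612671, -0.014765666797757149), 0.0710114985704422) ((0.5988926887512207, -0.01102991309016943), (0.10382743924856186, 0.14138391613960266), 158.3479461669922)
side ((0.5969526767730713, -0.017031148076057434), 0.07617153227329254) ((0.6014071702957153, -0.012721765786409378), (0.10565288364887238, 0.15719707310199738), 157.3639373779297)
```

View pics/h.png

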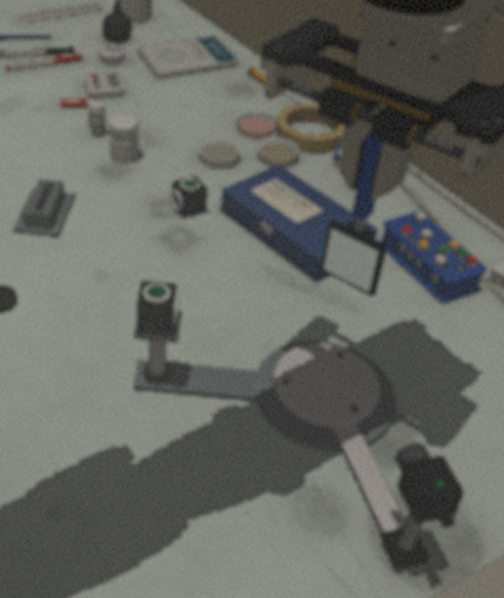

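The glass (light square at about (355,258)) faces this camera, so the side is right. Next I'll fit the glass pose and refine the hub centre.

Run:
```python
from h import *
import cv2
for c,(l,t,r,b),k in(("top",(335,145,405,210),21),("side",(325,255,410,320),21)):
    im=cv2.imread(f"pics/{c}0.png");g=im[t:b,l:r].astype(float);m=(g[...,2]-g[...,1]>-2).astype(np.uint8)
    m=cv2.morphologyEx(m,cv2.MORPH_CLOSE,np.ones((5,5)))
    m=cv2.morphologyEx(m,cv2.MORPH_OPEN,cv2.getStructuringElement(cv2.MORPH_ELLIPSE,(k,k)))
    q=max(cv2.findContours(m,0,1)[0],key=cv2.contourArea)
    P=np.array([atz(c,*(x[0]+[l,t]),.0205)[:2] for x in q],np.float32);print(c,cv2.fitEllipse(P))
# glass
s=cv2.imread("pics/h0.png");l,t=210,100
x0,y0,x1,y1=[int(v/2.1) for v in(315,215,390,300)]
g=cv2.cvtColor(cv2.resize(s[y0:y1,x0:x1],None,fx=8,fy=8,interpolation=cv2.INTER_CUBIC),cv2.COLOR_BGR2GRAY)
cx,cy=g.shape[1]//2,g.shape[0]//2
_,m=cv2.threshold(cv2.GaussianBlur(g,(0,0),5),0,255,cv2.THRESH_OTSU)
n,lab=cv2.connectedComponents(m);m=(lab==lab[cy,cx]).astype(np.uint8)
print(m.mean(),lab[cy,cx])
k=max(cv2.findContours(m,0,1)[0],key=cv2.contourArea)
k=cv2.approxPolyN(cv2.convexHull(k),4).reshape(-1,2) if hasattr(cv2,"approxPolyN") else cv2.minAreaRect(k)
pix=(k+.5)/8-.5+[x0+l,y0+t];print(pix)
i=np.argsort(pix.sum(1))[0]
# order TL,TR,BR,BL
c0=pix.mean(0);a=np.arctan2(pix[:,1]-c0[1],pix[:,0]-c0[0]);pix=pix[np.argsort(a)]
h=.023;obj=np.array([[-h,h,0],[h,h,0],[h,-h,0],[-h,-h,0]])
cm=camera_model("side");T=cm["T"]
n,R,tv,e=cv2.solvePnPGeneric(obj,pix.astype(float),cm["camera_matrix"],None,flags=cv2.SOLVEPNP_IPPE_SQUARE)
F=np.diag([1,-1,-1])
for r,v,er in zip(R,tv,e):
    M=T[:3,:3]@F@cv2.Rodrigues(r)[0]; print(T[:3,:3]@F@v[:,0]+T[:3,3],"normal",M[:,2],np.degrees(np.arctan2(M[1,2],M[0,2])),"up",M[:,1],er)
```

```text
top ((0.6047414541244507, 0.0026389670092612505), (0.10199762880802155, 0.10338300466537476), 167.3218231201172)
side ((0.5982807278633118, -0.014866087585687637), (0.13036473095417023, 0.16311830282211304), 5.390128135681152)
0.5394642857142857 3
[[394.4375 220.5625]
 [394.4375 241.4375]
 [357.1875 241.4375]
 [367.6875 208.4375]]
[ 0.50424757 -0.10051682  0.28718572] normal [-0.09771032 -0.3525734   0.93066895] -105.48989803651847 up [0.6339553  0.69881546 0.33129688] [2.96354392]
[ 0.49912264 -0.10484143  0.29159973] normal [-0.84963694 -0.51604915  0.1086754 ] -148.72650581591333 up [0.03531976 0.14992662 0.98806605] [3.36940301]
```

apply_moves:
  motion:
    - {"x": 0, "y": 0, "z": -2, "yaw": 0, "hand": -1}
    - {"x": 0, "y": 0, "z": -4, "yaw": 0, "hand": -1}
    - {"x": 0, "y": -0.1, "z": -6, "yaw": 0, "hand": -1}
    - {"x": 0, "y": -0.1, "z": -7.5, "yaw": 0, "hand": -1}
    - {"x": 0, "y": -0.1, "z": -7.8, "yaw": 0, "hand": -1}
    - {"x": 0, "y": -0.1, "z": -7.8, "yaw": 0, "hand": -1}
    - {"x": 0, "y": -0.1, "z": -7.8, "yaw": 0, "hand": -1}

```text
clock: 7.45
position: [0.6098, 0.0013, 0.1746]
ee_rot: [-0.516, 3.098, -0.0]
force: [-0.4, -0.3, -0.7]
width: 0.149
gripper_force: 20.0
```

Run:
```python
from h import *
import cv2
ims=[get_image("side") for _ in range(6)];s=np.mean(ims,0).astype(np.uint8);cv2.imwrite("pics/i0.png",s)
o=observe();p=o["position"];print(p,o["ee_rot"],o["clock"],o["gripper_force"],o["force"])
n=np.array([-.946,-.324,0]);y=np.array([.324,-.946,0]);z=np.array([0,0,1])
G=p+[0,0,-.074]+.004*n;print("glass",G)
l,t,r,b=320,210,420,285
a=cv2.resize(s[t:b,l:r],None,fx=8,fy=8,interpolation=cv2.INTER_CUBIC)
for h,col in((.023,(0,255,0)),(.027,(0,0,255))):
    q=[(proj("side",G+i*h*y+j*h*z)-[l,t]+.5)*8 for i,j in((1,1),(1,-1),(-1,-1),(-1,1))]
    cv2.polylines(a,[np.int32(q)],True,col,1)
cv2.imwrite("pics/i.png",a)
```

```text
[0.60938724 0.00118902 0.17400999] [-5.16294260e-01  3.09841686e+00 -2.37031515e-05] 7.75 19.99787449836731 [-0.2264084  -0.02507317 -1.65977545]
glass [ 6.05603244e-01 -1.06979680e-04  1.00009990e-01]
```

View pics/i.png

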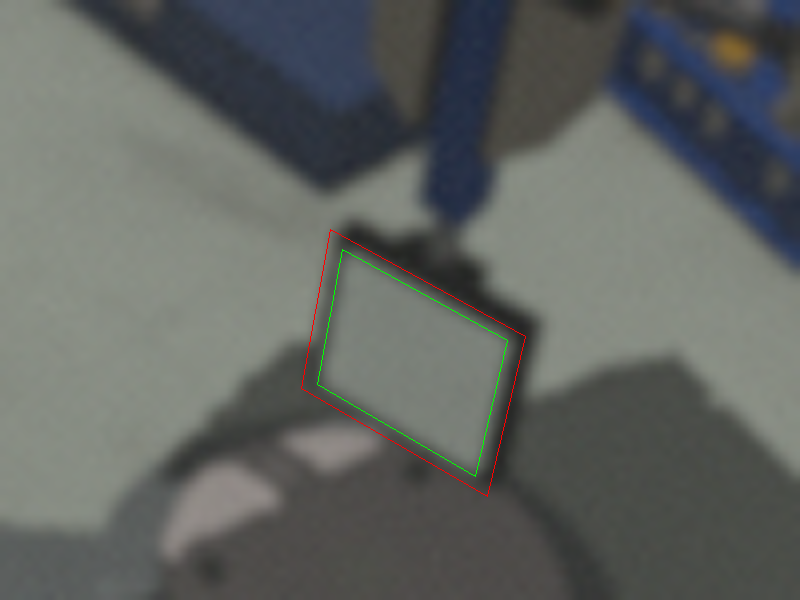

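The predicted glass outline falls on the glass to within about 1 px: frame corners at about (331,231), (525,336), (489,495) and (303,388) in the crop. It is upright, at lens height, over the spot. Handing in.

```bash
python3 -c "
from cell import *
print(sign_off())"
```

```text
the job is handed in; nothing more can be done
None
```

I handed the job in with the mirror gripped and upright over the white spot, glass centre about 100 mm up and facing midway between camera and filter cube. My last picture showed the glass within about 2 mm of the planned pose; the hand-in returned no verdict.

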